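# Scrub out a bearing housing with a tube brush

## Robot

A 6-joint arm with a two-finger parallel gripper is mounted at the origin on a cart in front of the work surface, level with it; the furniture and walls round the work are solid. World frame = base frame: x ahead of the robot, y to its left, z up, the work surface at z = 0. Lengths are in m, angles in rad, forces in N, time in s.
With the tool pointing down it reaches from about 0.3 to 0.875 m from the base axis. Payload 4.2 kg.
Tool frame: the origin (TCP) lies midway between the tips of the shut fingers; the grasp point (between the pads) lies 19 mm behind it; z points along the fingers, y is the direction in which the jaws open and shut (so a half turn about z gives the same grasp; the last joint's range is limited). The gripper opens to 85 mm and grips with 20 to 120 N. Pads are 22 mm wide; open, the fingers measure 114 mm over their backs; the gripper's body (76 mm by 85 mm) begins 54 mm behind the grasp point. The pads swing forward as they close: fully open they stand 13 mm farther back than shut.
Start: joints at [1.151, 0.32, 1.565, -0, 1.257, -0.02], TCP at [0.224, 0.53, 0.231] pointing down, gripper open.
Joint ranges: [-3.11, 3.11], [-0.84, 2.01], [0.21, 2.61], [-1.34, 4.49], [0.05, 2.63], [-2.56, 2.56]. Speed limits (rad/s): [2.57, 2.57, 3.14, 3.14, 3.14, 3.14].

## Interface

Orientations are given as a rotation vector (axis times angle).
In Python, from rig import robot gives the robot as it stands.
- The arm moves only by the tool arm_command, never from a script. Its argument "deltas" is text: rows parted by semicolons, each of 7 numbers parted by spaces: the turn, a rotation vector about the tool's x, y, z in rad, then the shift along the tool's x, y, z in m, then the opening, from 0 (shut) to 1 (fully open). In form: rx ry rz dx dy dz grip; .... A call has 1 to 20 rows; each row is the pose to reach, as a shift and turn from the pose commanded when the call began, along the tool's axes at that moment; what a row does not reach only later rows make up. A row lasts 1/8 s, in which the tool goes at most 62.5 mm and 10.7 degrees, less where a joint would pass 70% of its speed; a pose out of reach is approached as far as the arm can. A call with a gripper value outside its range is refused whole. The fingers move at their own pace and stop on an object; "squeeze" is the grip in N (left out, the last holds). Time passes only in rows, so rows that repeat a pose let the fingers close. It gives the time, the measured TCP pose, the force and the opening at its end, in the units of the state.
- robot.read_state(): the state, without advancing time (a new reading comes with each control period).
- robot.camera(name): name is "scene" or "top"; returns the picture (400x640x3 uint8, blue, green, red); there is no depth.
- robot.camera_info(name): a dict with "fov_y" (degrees; the focal length in pixels is half the picture's height over the tangent of half this angle, whatever the lens; pixels are square), "cx", "cy" (the principal point, pixels), "k1" (the pictures are not rectified: a ray, as slopes to the right and down, at radius r is drawn at 1 + k1 r^2 times it, then the intrinsics apply), "rvec" (rotation vector, rad) and "tvec" (3), from world to camera coordinates, as OpenCV has them. Camera axes: x right, y down, z forward; pixel columns grow to the right and rows downward; lengths in m; the calibration is good to about 2 mm. A picture is of the moment at which its call begins. camera_info takes no time and is no camera call.
- robot.sign_off(): hands the job in, once; it reports no verdict.
The state is a dict: "time_s": time; "joint_positions": joint angles; "joint_velocities": joint speeds; "joint_torque": joint torques, N m; "tool_pos": TCP position; "eef_rot": TCP orientation; "contact_force": force on the tool from outside, world axes, zero at the start; "ft_torque": the same for the moment, N m; "gripper_width": finger opening in m.
Only numpy, scipy, OpenCV 4.12 (cv2) and the standard library are available. Lean on these libraries where they do the work, as an engineer would, in place of code of your own. Each camera call takes 0.05 s, during which the arm holds its last target. There are 200 camera calls.

## Task

Clean out the bearing housing, the round steel cup on a flanged foot: lift the long round brush out of its stand and scrub up and down inside the housing with three full strokes, each going right down to the bottom and back up to the mouth. Then drop the brush, bristles first, into the square open tin so that it stays there by itself. Keep the housing and the tin upright where they stand and do not disturb the things lying around.

Things in the scene. Friction and masses are not known exactly. Their poses are not given: they have to be found in the camera images.
- housing: bearing housing to be cleaned: upright round steel cup, closed at the bottom, 64 mm outside diameter, 90 mm high, bore 54 mm wide and 82 mm deep, on a round flanged foot 92 mm across and 8 mm thick with four bolt heads; loose, about 0.9 kg. Origin at the centre of its underside, z up
- housing_floor (a point): centre of the housing's inner floor, 8 mm above its underside
- housing_mouth (a point): centre of the housing's open mouth, 90 mm above its underside
- tin_pot: square open tin of bare sheet metal, 80 x 80 mm outside, 88 mm high, walls and floor 3 mm (inside 74 x 74 x 85 mm), empty; loose, about 0.6 kg. Origin at the centre of its underside, x and y along its sides, z up
- pot_mouth (a point): centre of the tin's open mouth, 88 mm above its underside
- stand: brush stand, fixed to the bench: 84 x 84 mm foot plate and, on four posts, an 84 x 84 mm grey top plate with a 53 mm round hole; 112 mm high to the top of the plate (the posts' nuts stand 4 mm higher). Origin at the centre of its underside, z up
- brush: round tube brush, 190 mm long, 0.09 kg, hanging upright in the stand's hole. From the tip: black bristle head 0-54 mm, 45 mm wide (solid core 36 mm; the outer bristles offer no resistance), wire stem, grey guard disc 66 mm wide at 100-104 mm resting on the stand's plate, round wooden handle 22 mm thick at 104-190 mm. Origin at the tip, z towards the handle's end
- brush_tip (a point): the bristle end of the brush, on its axis (same point as the brush's origin)
- brush_grip (a point): point on the axis inside the wooden handle, 148 mm from the tip, good to grip from above
- spanner: open-ended spanner lying flat, 148 x 28 x 8 mm, bystander; origin under its centre
- bearing: ball bearing lying flat, 35 mm across, 11 mm high, bystander; origin under its centre
- oil_bottle: drip oil bottle with a needle spout, 37 mm across, 104 mm high, bystander; origin under its centre
- test_rotor: steel disc with an upright shaft, 62 mm across, 62 mm high, bystander; origin under its centre
Things that resemble listed ones, but are neither listed nor needed, are in the scene too. There is more than one size of the brush; the one meant has the size given above.

How it is judged:
On the way, in this order (a step that is already met when the one before it is completed fails the run):
1. first stroke down: brush tip inside the housing, within 18 mm of its inner floor (horizontal distance between brush_tip and housing_floor below 0.028 m and z of brush_tip in the frame of housing between 0 and 0.026 m), for 0.05 s.
2. back up: brush tip at least 54 mm above the housing's inner floor (z of brush_tip in the frame of housing above 0.062 m), for 0.05 s.
3. second stroke down: brush tip inside the housing, within 18 mm of its inner floor (all of step 1), for 0.05 s.
4. back up: brush tip at least 54 mm above the housing's inner floor (z of brush_tip in the frame of housing above 0.062 m), for 0.05 s.
5. third stroke down: brush tip inside the housing, within 18 mm of its inner floor (all of step 3), for 0.05 s.
At the end, for the whole second after the job is handed in: After three strokes the brush rests, released and still (under 0.03 m/s), in the square tin with its bristle end inside the walls and less than 45 mm above the tin's underside, handle upwards (leaning less than 0.9 rad); the housing and the tin stand upright (within 0.1 rad) (x of brush_tip in the frame of tin_pot between -0.038 and 0.038 m and y of brush_tip in the frame of tin_pot between -0.038 and 0.038 m and z of brush_tip in the frame of tin_pot between -0.003 and 0.045 m and angle between brush's own z axis and vertical below 0.9 rad and linear speed of brush below 0.03 m/s and angle between each of housing, tin_pot's own z axis and vertical below 0.1 rad); the robot touches nothing.
It fails at once if the housing is pushed more than 40 mm from its place or tipped more than 0.35 rad (distance of housing from where it was at the start of the episode above 0.04 m or angle between housing's own z axis and vertical above 0.35 rad).
It fails at once if the square tin is pushed more than 40 mm from its place or tipped more than 0.35 rad (distance of tin_pot from where it was at the start of the episode above 0.04 m or angle between tin_pot's own z axis and vertical above 0.35 rad).
It fails at once if the spanner, bearing, oil bottle or test rotor is moved more than 30 mm (distance of any of spanner, bearing, oil_bottle, test_rotor from where it was at the start of the episode above 0.03 m).
It also fails if it takes over 69 s, if anything falls off the work surface, if the arm or the gripper's body presses on something with over 40 N, if the wrist force passes 120 N, or if a joint passes its speed limit or range.

## Working session

There is one attempt and no reset: what is moved stays moved. The work goes in short steps, Python scripts to look and compute and a tool call to move; the robot and the scene stay as the last step left them, time stands still between calls to the robot, and variables do not carry over. Pictures are saved under pics/ and viewed, about 8 in all and at most 12, crops included, and the job is handed in when it is done.

Besides the shell and the picture viewer there is one more tool, called by a JSON object that holds its "name" and its "arguments". arm_command: Moves the arm, as the interface text tells. Its arguments: {"type":"object","properties":{"deltas":{"type":"string"},"squeeze":{"type":"number"}},"required":["deltas"]}

```bash
mkdir -p pics; ls; python3 - <<'E'
from rig import robot
import cv2
for n in("scene","top"):
    im=robot.camera(n); cv2.imwrite(f"pics/{n}0.png",im); print(n,robot.camera_info(n))
s=robot.read_state(); print(s)
E
```

```text
pics
scene {'fov_y': 48.402592599589674, 'cx': 322.72059995242375, 'cy': 199.4308716461989, 'k1': 0.03521025853661486, 'rvec': array([ 2.12891426, -1.02200965,  0.41662379]), 'tvec': array([-0.44995853,  0.37656339,  0.95980809])}
top {'fov_y': 52.37589542832971, 'cx': 322.99679256143855, 'cy': 198.085949503203, 'k1': -0.1024148979649742, 'rvec': array([ 2.18653606, -2.18821768,  0.10601789]), 'tvec': array([-0.08976273,  0.64284216,  1.44824094])}
{'time_s': 0.1, 'joint_positions': array([ 1.15099677e+00,  3.20215811e-01,  1.56555087e+00, -4.91901603e-05,
        1.25743477e+00, -1.99880820e-02]), 'joint_velocities': array([ 0.00182484, -0.0006942 , -0.0031137 , -0.00034773, -0.00042324,
       -0.00173124]), 'joint_torque': array([-1.35846323e-03, -4.16413057e+01, -2.34703356e+01, -1.34630336e-04,
        4.93566011e-03,  2.07286305e-06]), 'tool_pos': array([0.22364454, 0.52925094, 0.23057573]), 'eef_rot': array([-6.23763656e-01, -3.07873337e+00,  2.48203929e-03]), 'contact_force': array([ 0.65409003, -0.03351223, -0.61552709]), 'ft_torque': array([ 0.00602249, -0.01674679, -0.03651443]), 'gripper_width': 0.08526154742072457}
```

View pics/scene0.png

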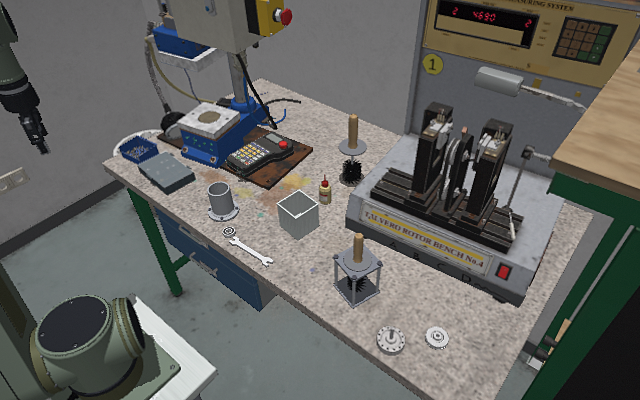

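View pics/top0.png

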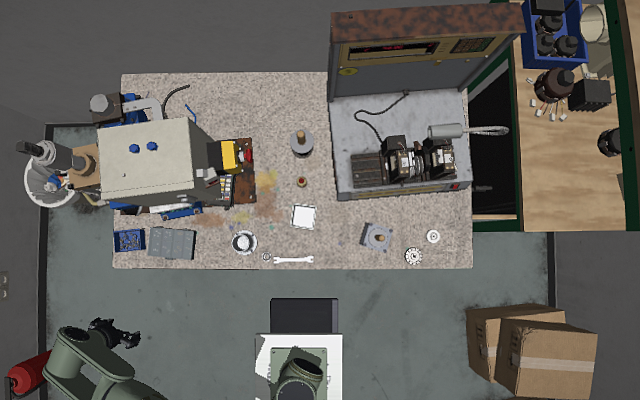

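Scene view: housing at (222,200), tin at (298,213), stand with brush at (358,265), a larger loose brush at (353,150), and oil bottle at (325,192). Top view: housing at (244,242), tin at (303,216), stand and brush at (376,236), bearing and spanner near (266–313,258). I'll build a helper file and make enlarged crops.

```bash
cat > h.py <<'E'
import cv2, numpy as np
from rig import robot
def cal(n):
    c=robot.camera_info(n); f=200/np.tan(np.radians(c["fov_y"]/2))
    K=np.array([[f,0,c["cx"]],[0,f,c["cy"]],[0,0,1]]); return K,np.array([c["k1"],0,0,0,0.]),c["rvec"],c["tvec"]
def proj(n,P):
    K,D,r,t=cal(n); return cv2.projectPoints(np.array(P,float).reshape(-1,1,3),r,t,K,D)[0].reshape(-1,2)
def ray(n,uv):
    K,D,r,t=cal(n); R=cv2.Rodrigues(r)[0]
    p=cv2.undistortPoints(np.array(uv,float).reshape(-1,1,2),K,D).reshape(-1,2)
    d=np.c_[p,np.ones(len(p))]@R; return -R.T@t, d/np.linalg.norm(d,axis=1)[:,None]
def onz(n,uv,z):
    o,d=ray(n,uv); return o+d*((z-o[2])/d[:,2])[:,None]
def tri(uvs,uvt):
    o1,d1=ray("scene",[uvs]); o2,d2=ray("top",[uvt])
    A=np.zeros((3,3)); b=np.zeros(3)
    for o,d in((o1,d1[0]),(o2,d2[0])):
        M=np.eye(3)-np.outer(d,d); A+=M; b+=M@o
    p=np.linalg.solve(A,b); g=abs((o1-o2)@np.cross(d1[0],d2[0]))/np.linalg.norm(np.cross(d1[0],d2[0])); return p,g
def tile(items,f,k=5,w=64):
    # items: (image,u0,v0) crops of w x w
    t=[]
    for im,u,v in items:
        c=cv2.resize(im[v:v+w,u:u+w],None,fx=k,fy=k,interpolation=cv2.INTER_CUBIC)
        for i in range(10,w,10):
            cv2.putText(c,str(u+i),(i*k-8,9),0,.3,(0,0,255)); cv2.putText(c,str(v+i),(0,i*k+3),0,.3,(0,0,255))
            cv2.line(c,(i*k,10),(i*k,15),(0,0,255)); cv2.line(c,(20,i*k),(25,i*k),(0,0,255))
        t.append(c)
    n=(len(t)+1)//2; cv2.imwrite(f,np.vstack([np.hstack(t[:n]),np.hstack(t[n:])]))
E
python3 - <<'E'
from h import *
s=cv2.imread("pics/scene0.png"); t=cv2.imread("pics/top0.png")
tile([(s,192,170),(s,268,178),(s,328,228),(t,214,212),(t,272,186),(t,346,206)],"pics/c1.png",4)
E
```

```text
(no output)
```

View pics/c1.png

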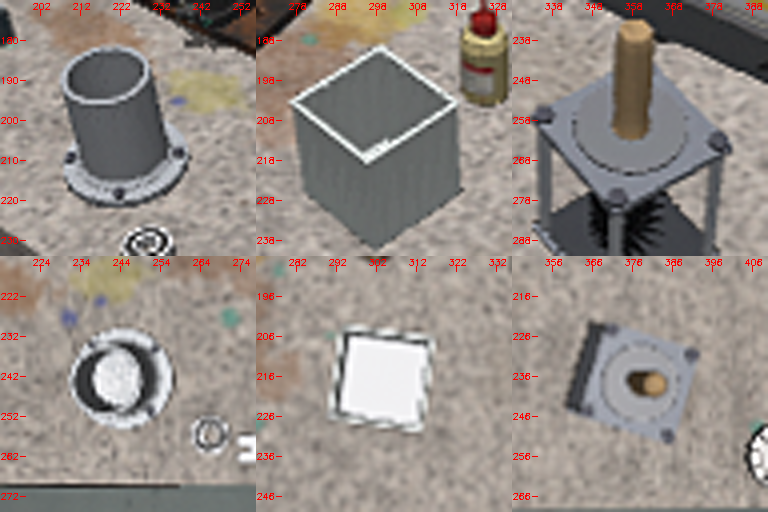

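The crops show the housing mouth at scene (218,188) and its foot at top (244,242). The tin's mouth corners are clear in scene, at (299,182), (277,196), (317,196) and (295,210). The handle end is at scene (358,234) and top (382,238), and the guard disc is at (357.5,260) and (379,237).

```bash
python3 - <<'E'
from h import *
np.set_printoptions(precision=4,suppress=True)
print("handle end tri",tri((358.3,234.3),(381.8,238)),"at .202:",onz("scene",[(358.3,234.3)],.202),onz("top",[(381.8,238)],.202))
print("disc z.116",onz("scene",[(357.5,259.5)],.116),onz("top",[(379,237.3)],.116))
print("mouth scene",onz("scene",[(218.3,188.4),(207.5,188.4),(229,188.4)],.09),"foot top",onz("top",[(244.2,242)],.008),"tri",tri((218.3,188.4),(243.,242)))
c=onz("scene",[(299,182),(277.5,195.5),(295.5,210),(317.5,195.5)],.088)
print("tin scene",c,c.mean(0),np.linalg.norm(c-np.roll(c,1,0),axis=1))
print("tin top",onz("top",[(303,217)],.05))
print("bottle",onz("top",[(301.5,182)],.1),onz("scene",[(325,201)],.0))
print("stand nuts scene",onz("scene",[(336.5,256),(354.5,276.5),(380,263.5)],.116),"top",onz("top",[(370,225),(391,231),(385,251),(364,246)],.114))
from scipy.spatial.transform import Rotation as R
print(R.from_rotvec(robot.read_state()["eef_rot"]).as_matrix())
E
```

```text
handle end tri (array([ 0.5015, -0.2759,  0.2001]), np.float64(0.002083214084255029)) at .202: [[ 0.5008 -0.2776  0.202 ]] [[ 0.5009 -0.2747  0.202 ]]
disc z.116 [[ 0.5014 -0.2784  0.116 ]] [[ 0.5018 -0.279   0.116 ]]
mouth scene [[0.4842 0.1924 0.09  ]
 [0.4653 0.2166 0.09  ]
 [0.5028 0.1685 0.09  ]] foot top [[0.4836 0.1972 0.008 ]] tri (array([0.484 , 0.1879, 0.0928]), np.float64(0.00469496427318615))
tin scene [[ 0.6466  0.0323  0.088 ]
 [ 0.5671  0.0415  0.088 ]
 [ 0.555  -0.0362  0.088 ]
 [ 0.6353 -0.046   0.088 ]] [ 0.601  -0.0021  0.088 ] [0.0791 0.0801 0.0786 0.0809]
tin top [[ 0.5734 -0.0187  0.05  ]]
bottle [[ 0.6926 -0.0149  0.1   ]] [[ 0.7024 -0.0165  0.    ]]
stand nuts scene [[ 0.4796 -0.234   0.116 ]
 [ 0.4581 -0.3015  0.116 ]
 [ 0.5238 -0.3255  0.116 ]] top [[ 0.5437 -0.2489  0.114 ]
 [ 0.523  -0.3207  0.114 ]
 [ 0.4552 -0.2994  0.114 ]
 [ 0.4725 -0.2278  0.114 ]]
[[-0.9211  0.3892 -0.0006]
 [ 0.3892  0.9211 -0.0015]
 [-0.     -0.0016 -1.    ]]
```

I misread the rows of the tin's corners in scene: the crop starts at row 178, so they should be about 8 px lower. I'll recompute.

```bash
python3 - <<'E'
from h import *
np.set_printoptions(precision=4,suppress=True)
c=onz("scene",[(299,189.9),(277.3,203.5),(295.7,218.5),(317.9,203.5)],.088)
print("tin scene",c,c.mean(0),np.linalg.norm(c-np.roll(c,1,0),axis=1))
# tin top view: bright interior = floor (z~.003) seen through mouth
t=cv2.imread("pics/top0.png"); 
for lo,box in((225,(285,198,40,40)),):
    u,v,w,h=box; m=(t[v:v+h,u:u+w].min(2)>lo).astype(np.uint8); r=cv2.minAreaRect(cv2.findNonZero(m)); b=cv2.boxPoints(r)+(u,v); print(r,b)
    for z in(.003,.088): q=onz("top",b,z); print(z,q.mean(0)[:2],np.linalg.norm(q-np.roll(q,1,0),axis=1))
print("mouth",onz("scene",[(218.2,188.8)],.09), "proj of guess mouth/foot top",proj("top",[(.484,.193,.09),(.484,.193,0.008)]),proj("scene",[(.484,.195,.008)]))
s=cv2.imread("pics/scene0.png")
# housing mouth dark bore in the top/scene
E
```

```text
tin scene [[ 0.6212  0.0098  0.088 ]
 [ 0.5433  0.0198  0.088 ]
 [ 0.5316 -0.0578  0.088 ]
 [ 0.6113 -0.0674  0.088 ]] [ 0.5769 -0.0239  0.088 ] [0.0778 0.0786 0.0785 0.0803]
((18.692138671875, 19.55895233154297), (19.361984252929688, 20.749704360961914), 7.594643592834473) [[292.7249 226.5633]
 [295.4672 205.9956]
 [314.6594 208.5546]
 [311.917  229.1223]]
0.003 [ 0.5731 -0.0197] [0.071  0.0761 0.0712 0.0761]
0.088 [ 0.5702 -0.0224] [0.0669 0.0718 0.0672 0.0718]
mouth [[0.4829 0.1914 0.09  ]] proj of guess mouth/foot top [[241.2178 242.4999]
 [245.3582 241.8843]] [[222.7233 208.8134]]
```

The tin is at about (0.575, -0.022), the housing at about (0.483, 0.194) and the brush axis at about (0.5015, -0.277). The handle end triangulates to z 0.200, against an expected 0.202. Next I move above the brush.

{"name": "arm_command", "arguments": {"deltas": "0 0 0 -0.011 -0.013 -0.03 1; 0 0 0 -0.029 -0.032 -0.05 1; 0 0 0 -0.051 -0.057 -0.06 1; 0 0 0 -0.08 -0.089 -0.06 1; 0 0 0 -0.114 -0.127 -0.06 1; 0 0 0 -0.148 -0.165 -0.06 1; 0 0 0 -0.182 -0.203 -0.06 1; 0 0 0 -0.217 -0.241 -0.06 1; 0 0 0 -0.251 -0.279 -0.06 1; 0 0 0 -0.285 -0.317 -0.06 1; 0 0 0 -0.319 -0.356 -0.06 1; 0 0 0 -0.353 -0.394 -0.06 1; 0 0 0 -0.388 -0.432 -0.06 1; 0 0 0 -0.422 -0.47 -0.06 1; 0 0 0 -0.456 -0.508 -0.06 1; 0 0 0 -0.49 -0.546 -0.06 1; 0 0 0 -0.519 -0.578 -0.055 1; 0 0 0 -0.542 -0.603 -0.05 1; 0 0 0 -0.559 -0.622 -0.045 1; 0 0 0 -0.57 -0.635 -0.04 1", "squeeze": 40}}

```text
time_s: 2.6
tool_pos: [0.5019, -0.2779, 0.2706]
eef_rot: [-0.624, -3.078, -0.001]
contact_force: [-0.4, 0.7, -0.5]
gripper_width: 0.0855
```

{"name": "arm_command", "arguments": {"deltas": "0 0 0 0 0 0.015 1; 0 0 0 0 0 0.035 1; 0 0 0 0 0 0.055 1; 0 0 0 0 0 0.075 1; 0 0 0 0 0 0.095 1; 0 0 0 0 0 0.11 1; 0 0 0 0 0 0.12 1; 0 0 0 0 0 0.127 1; 0 0 0 0 0 0.129 1; 0 0 0 0 0 0.129 0.5; 0 0 0 0 0 0.129 0.2; 0 0 0 0 0 0.129 0; 0 0 0 0 0 0.129 0; 0 0 0 0 0 0.129 0; 0 0 0 0 0 0.129 0; 0 0 0 0 0 0.129 0", "squeeze": 40}}

```text
time_s: 4.6
tool_pos: [0.5019, -0.2772, 0.1427]
eef_rot: [0.624, 3.078, -0.0]
contact_force: [-1.1, -0.0, 4.6]
gripper_width: 0.0209
```

```bash
python3 - <<'E'
from h import *
s=robot.camera("scene");t=robot.camera("top")
tile([(s,290,170),(t,310,180)],"pics/c2.png",4,110)
c=robot.read_state();print(c["contact_force"],c["gripper_width"],c["joint_positions"])
E
```

```text
[-0.70153623  0.5400388   4.49542172] 0.02082317191638106 [-5.24710416e-01  3.85892804e-01  1.70080959e+00  2.02721120e-04
  1.05411619e+00 -1.69579775e+00]
```

View pics/c2.png

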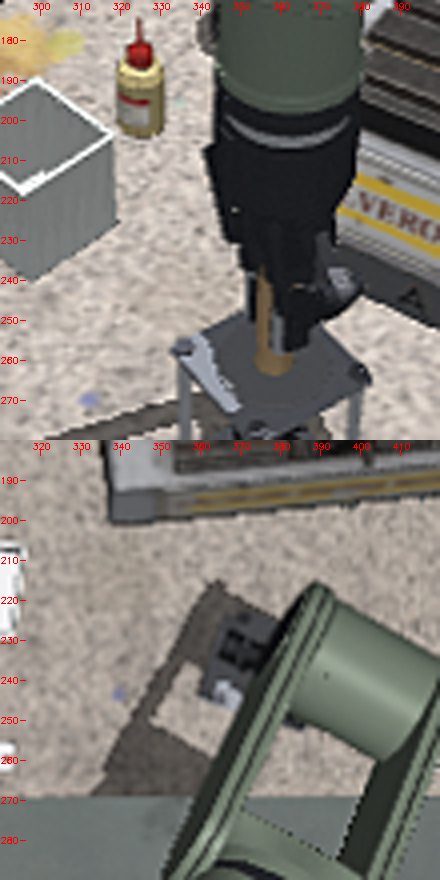

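The handle is held between the pads (scene ~(357,245)), at 21 mm opening. I'll lift it straight up and look.

{"name": "arm_command", "arguments": {"deltas": "0 0 0 0 0 -0.004 0; 0 0 0 0 0 -0.015 0; 0 0 0 0 0 -0.032 0; 0 0 0 0 0 -0.055 0; 0 0 0 0 0 -0.08 0; 0 0 0 0 0 -0.105 0; 0 0 0 0 0 -0.13 0; 0 0 0 0 0 -0.15 0; 0 0 0 0 0 -0.163 0; 0 0 0 0 0 -0.17 0; 0 0 0 0 0 -0.17 0", "squeeze": 60}}

```text
time_s: 6.08
tool_pos: [0.5017, -0.2771, 0.3123]
eef_rot: [-0.624, -3.079, -0.0]
contact_force: [-0.1, -0.1, -0.6]
gripper_width: 0.0207
```

```bash
python3 - <<'E'
from h import *
s=robot.camera("scene");cv2.imwrite("pics/s3.png",cv2.resize(s[120:300,260:420],None,fx=3,fy=3,interpolation=2))
c=robot.read_state();p=c["tool_pos"];print(p,c["contact_force"],c["gripper_width"])
print(proj("scene",[p+[0,0,-.129],p+[0,0,-.027]]))
E
```

```text
[ 0.50148122 -0.27702759  0.31174229] [ 0.01623522 -0.02165769 -0.69596154] 0.020559191995741022
[[357.99109232 239.90795137]
 [359.64337108 206.71919113]]
```

View pics/s3.png

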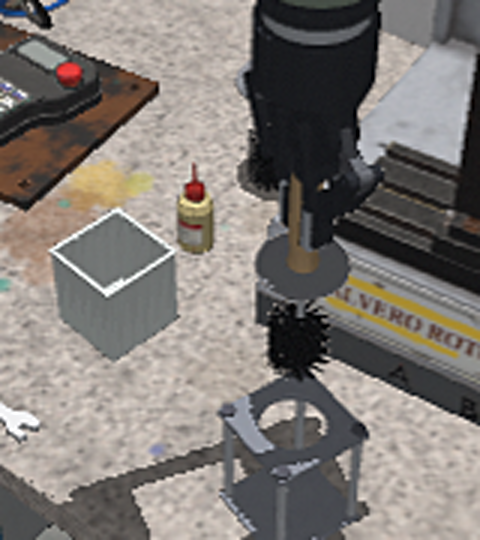

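The brush is out of the stand, hanging straight with its disc at about (360,209) and its bristle end at about (360,242). It sits maybe 2–6 mm lower than computed, so I'll watch the contact force at the bottom. Next I move above the housing.

{"name": "arm_command", "arguments": {"deltas": "0 0 0 0.002 0.004 0 0; 0 0 0 0.008 0.017 0 0; 0 0 0 0.018 0.038 0 0; 0 0 0 0.032 0.068 0 0; 0 0 0 0.048 0.102 0 0; 0 0 0 0.064 0.137 0 0; 0 0 0 0.082 0.175 0 0; 0 0 0 0.1 0.213 0 0; 0 0 0 0.118 0.252 0 0; 0 0 0 0.136 0.29 0 0; 0 0 0 0.152 0.325 0 0; 0 0 0 0.168 0.359 0 0; 0 0 0 0.182 0.389 0 0; 0 0 0 0.192 0.41 0 0; 0 0 0 0.198 0.423 0.01 0; 0 0 0 0.2 0.427 0.03 0; 0 0 0 0.2 0.427 0.045 0; 0 0 0 0.2 0.427 0.05 0; 0 0 0 0.2 0.427 0.05 0"}}

```text
time_s: 8.5
tool_pos: [0.4836, 0.1937, 0.2622]
eef_rot: [-0.625, -3.079, 0.0]
contact_force: [-0.2, 0.5, -0.7]
gripper_width: 0.0202
```

```bash
python3 - <<'E'
from h import *
s=robot.camera("scene");t=robot.camera("top")
a=cv2.resize(s[110:230,170:270],None,fx=4,fy=4,interpolation=2);b=cv2.resize(t[185:285,195:295],None,fx=4,fy=4,interpolation=2)
cv2.imwrite("pics/s4.png",np.hstack([a,cv2.copyMakeBorder(b,0,80,0,0,0)]))
c=robot.read_state();p=c["tool_pos"];print(p,c["contact_force"],c["gripper_width"])
print("pred tip, disc",proj("scene",[p+[0,0,-.131],p+[0,0,-.029]]),proj("top",[p+[0,0,-.131],p+[0,0,-.029]]))
E
```

```text
[0.48407316 0.1938855  0.26291825] [-0.20201541 -1.25367221 -1.35610022] 0.020757365742997937
pred tip, disc [[215.16028469 176.85964527]
 [207.80782914 146.88023972]] [[238.64769685 242.81996698]
 [232.378437   243.74510009]]
```

View pics/s4.png

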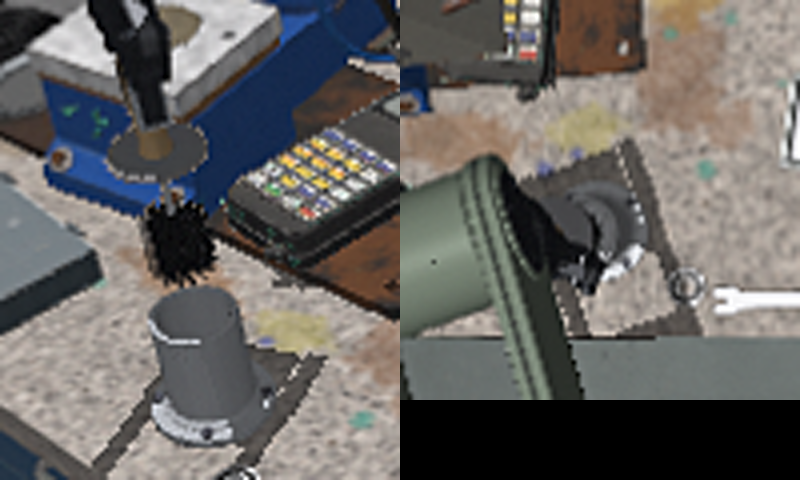

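The disc is at scene (209,148.5) and the bristle end at about (215,176), within 1–2 px of prediction, directly over the housing mouth. I'll do the first stroke down.

{"name": "arm_command", "arguments": {"deltas": "0 0 0 0 0 0.008 0; 0 0 0 0 0 0.02 0; 0 0 0 0 0 0.032 0; 0 0 0 0 0 0.044 0; 0 0 0 0 0 0.056 0; 0 0 0 0 0 0.068 0; 0 0 0 0 0 0.08 0; 0 0 0 0 0 0.092 0; 0 0 0 0 0 0.102 0; 0 0 0 0 0 0.11 0; 0 0 0 0 0 0.114 0; 0 0 0 0 0 0.117 0; 0 0 0 0 0 0.117 0; 0 0 0 0 0 0.117 0"}}

```text
time_s: 10.35
tool_pos: [0.4839, 0.1941, 0.1456]
eef_rot: [0.624, 3.078, 0.001]
contact_force: [0.1, 0.5, -0.9]
gripper_width: 0.0204
```

{"name": "arm_command", "arguments": {"deltas": "0 0 0 0 0 0.002 0; 0 0 0 0 0 0.004 0; 0 0 0 0 0 0.005 0; 0 0 0 0 0 0.005 0"}}

```text
time_s: 10.85
tool_pos: [0.4836, 0.194, 0.1402]
eef_rot: [-0.624, -3.079, 0.0]
contact_force: [-0.6, 0.6, -1.4]
gripper_width: 0.0208
```

```bash
python3 - <<'E'
from h import *
s=robot.camera("scene")
cv2.imwrite("pics/s5.png",cv2.resize(s[120:250,170:290],None,fx=4,fy=4,interpolation=2))
c=robot.read_state();p=c["tool_pos"];print(p,c["contact_force"],c["gripper_width"])
print(proj("scene",[p+[0,0,-.029],(.483,.194,.09)]))
E
```

```text
[0.48368036 0.19406981 0.14026975] [-0.07891894 -0.75388081 -1.23104994] 0.02076822259198712
[[216.39138575 182.56072689]
 [217.61585747 188.38870829]]
```

View pics/s5.png

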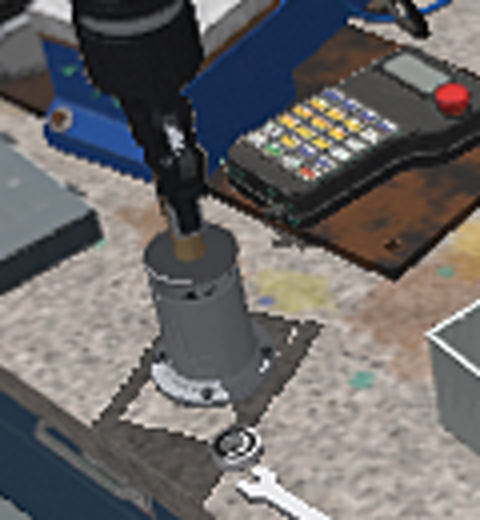

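The brush head is down inside the housing. The disc at (217.7,184) sits just above the rim, the housing is in place, and there is no contact force. I'll finish stroke 1 and do stroke 2.

{"name": "arm_command", "arguments": {"deltas": "0 0 0 0 0 -0.006 0; 0 0 0 0 0 -0.02 0; 0 0 0 0 0 -0.036 0; 0 0 0 0 0 -0.052 0; 0 0 0 0 0 -0.066 0; 0 0 0 0 0 -0.076 0; 0 0 0 0 0 -0.08 0; 0 0 0 0 0 -0.08 0; 0 0 0 0 0 -0.074 0; 0 0 0 0 0 -0.062 0; 0 0 0 0 0 -0.048 0; 0 0 0 0 0 -0.034 0; 0 0 0 0 0 -0.02 0; 0 0 0 0 0 -0.009 0; 0 0 0 0 0 -0.002 0; 0 0 0 0 0 0 0; 0 0 0 0 0 0 0; 0 0 0 0 0 0 0"}}

```text
time_s: 13.15
tool_pos: [0.484, 0.1942, 0.1408]
eef_rot: [0.624, 3.078, 0.001]
contact_force: [0.0, -0.6, -0.5]
gripper_width: 0.0205
```

{"name": "arm_command", "arguments": {"deltas": "0 0 0 0 0 -0.006 0; 0 0 0 0 0 -0.02 0; 0 0 0 0 0 -0.036 0; 0 0 0 0 0 -0.052 0; 0 0 0 0 0 -0.066 0; 0 0 0 0 0 -0.076 0; 0 0 0 0 0 -0.08 0; 0 0 0 0 0 -0.08 0; 0 0 0 0 0 -0.074 0; 0 0 0 0 0 -0.062 0; 0 0 0 0 0 -0.048 0; 0 0 0 0 0 -0.034 0; 0 0 0 0 0 -0.02 0; 0 0 0 0 0 -0.009 0; 0 0 0 0 0 -0.002 0; 0 0 0 0 0 0 0; 0 0 0 0 0 0 0; 0 0 0 0 0 0 0"}}

```text
time_s: 15.4
tool_pos: [0.484, 0.1942, 0.1408]
eef_rot: [0.624, 3.078, 0.001]
contact_force: [-0.1, -0.7, -1.2]
gripper_width: 0.021
```

Three strokes are down. Now I lift out and go above the tin.

{"name": "arm_command", "arguments": {"deltas": "0 0 0 0 0 -0.006 0; 0 0 0 0 0 -0.02 0; 0 0 0 0 0 -0.04 0; 0 0 0 0 0 -0.065 0; 0 0 0 0 0 -0.095 0; 0 0 0 0 0 -0.122 0; 0 0 0 0 0 -0.142 0; 0 0 0 -0.005 -0.005 -0.15 0; 0 0 0 -0.02 -0.02 -0.15 0; 0 0 0 -0.042 -0.041 -0.15 0; 0 0 0 -0.066 -0.065 -0.15 0; 0 0 0 -0.092 -0.09 -0.15 0; 0 0 0 -0.117 -0.115 -0.15 0; 0 0 0 -0.138 -0.136 -0.15 0; 0 0 0 -0.154 -0.151 -0.15 0; 0 0 0 -0.164 -0.161 -0.145 0; 0 0 0 -0.167 -0.164 -0.13 0; 0 0 0 -0.167 -0.164 -0.118 0; 0 0 0 -0.167 -0.164 -0.115 0; 0 0 0 -0.167 -0.164 -0.115 0"}}

```text
time_s: 17.9
tool_pos: [0.5735, -0.0214, 0.2551]
eef_rot: [-0.622, -3.079, -0.0]
contact_force: [-0.1, -0.4, -1.6]
gripper_width: 0.0206
```

```bash
python3 - <<'E'
from h import *
s=robot.camera("scene")
cv2.imwrite("pics/s6.png",cv2.resize(s[110:250,190:360],None,fx=4,fy=4,interpolation=2))
c=robot.read_state();p=c["tool_pos"];print(p,c["contact_force"],c["gripper_width"])
print(proj("scene",[p+[0,0,-.131],p+[0,0,-.029],(p[0],p[1],.088)]))
E
```

```text
[ 0.57368114 -0.02151062  0.25554987] [-0.18867741  0.25335933 -1.90672187] 0.02048418720491107
[[295.20970651 193.93718093]
 [292.63499517 163.85325062]
 [296.05783143 203.86947386]]
```

View pics/s6.png

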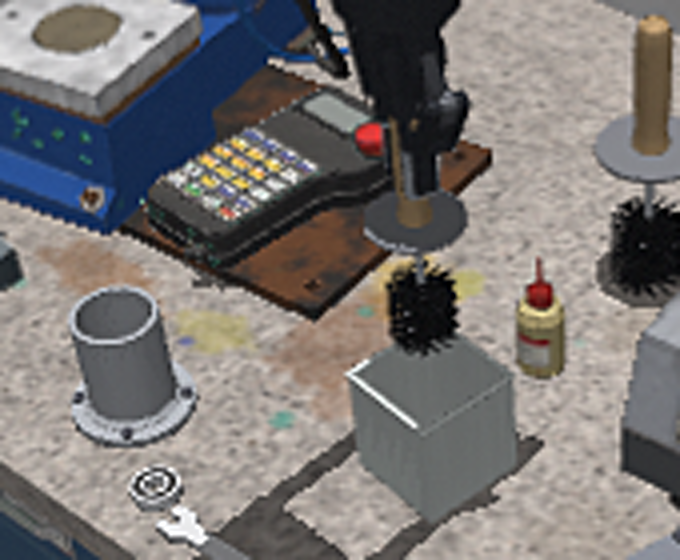

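The brush is centred above the tin (mouth centre ~(297,204), axis at (296,204)), and the housing is undisturbed. Now I lower it.

{"name": "arm_command", "arguments": {"deltas": "0 0 0 0 0 0.006 0; 0 0 0 0 0 0.018 0; 0 0 0 0 0 0.032 0; 0 0 0 0 0 0.046 0; 0 0 0 0 0 0.06 0; 0 0 0 0 0 0.074 0; 0 0 0 0 0 0.088 0; 0 0 0 0 0 0.1 0; 0 0 0 0 0 0.109 0; 0 0 0 0 0 0.114 0; 0 0 0 0 0 0.117 0; 0 0 0 0 0 0.119 0; 0 0 0 0 0 0.119 0"}}

```text
time_s: 19.58
tool_pos: [0.5737, -0.022, 0.1364]
eef_rot: [0.624, 3.079, 0.0]
contact_force: [-0.5, -0.5, -1.2]
gripper_width: 0.0205
```

{"name": "arm_command", "arguments": {"deltas": "0 0 0 0 0 0.001 0; 0 0 0 0 0 0.002 0; 0 0 0 0 0 0.002 0"}}

```text
time_s: 19.95
tool_pos: [0.5736, -0.022, 0.1343]
eef_rot: [-0.624, -3.079, -0.0]
contact_force: [-0.2, -0.1, -1.2]
gripper_width: 0.0202
```

{"name": "arm_command", "arguments": {"deltas": "0 0 0 0 0 0 0.3; 0 0 0 0 0 0 0.4; 0 0 0 0 0 0 0.6; 0 0 0 0 0 0 0.8; 0 0 0 0 0 0 1; 0 0 0 0 0 0 1; 0 0 0 0 0 0 1; 0 0 0 0 0 0 1"}}

```text
time_s: 20.95
tool_pos: [0.5737, -0.022, 0.1343]
eef_rot: [0.624, 3.079, 0.0]
contact_force: [0.2, -0.1, -0.4]
gripper_width: 0.0852
```

```bash
python3 - <<'E'
from h import *
s=robot.camera("scene")
cv2.imwrite("pics/s7.png",cv2.resize(s[110:250,230:360],None,fx=4,fy=4,interpolation=2))
c=robot.read_state();print(c["tool_pos"],c["contact_force"],c["gripper_width"])
E
```

```text
[ 0.57365571 -0.0220241   0.13428598] [ 0.4093172  -0.54986274 -0.41998493] 0.08539026675077843
```

View pics/s7.png

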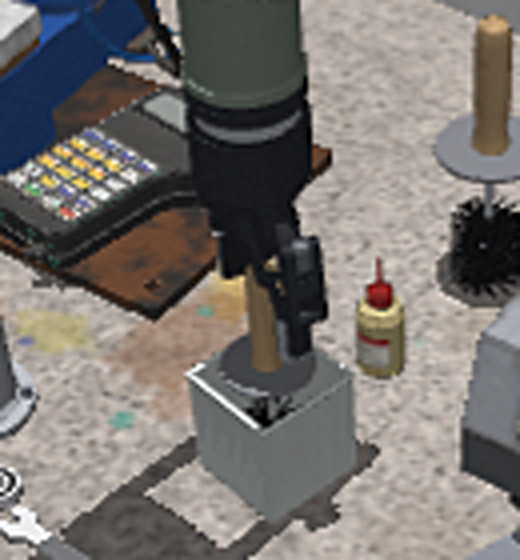

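The brush stands upright in the tin with the fingers open around its handle (scene ~(296,190)). I'll retreat straight up.

{"name": "arm_command", "arguments": {"deltas": "0 0 0 0 0 -0.004 1; 0 0 0 0 0 -0.014 1; 0 0 0 0 0 -0.03 1; 0 0 0 0 0 -0.05 1; 0 0 0 0 0 -0.075 1; 0 0 0 0 0 -0.1 1; 0 0 0 0 0 -0.125 1; 0 0 0 0 0 -0.15 1; 0 0 0 0 0 -0.165 1; 0 0 0 0 0 -0.17 1; 0 0 0 0 0 -0.17 1; 0 0 0 0 0 -0.17 1; 0 0 0 0 0 -0.17 1; 0 0 0 0 0 -0.17 1"}}

```text
time_s: 22.75
tool_pos: [0.5735, -0.022, 0.3038]
eef_rot: [-0.624, -3.078, 0.0]
contact_force: [-1.2, 0.0, -0.2]
gripper_width: 0.0856
```

```bash
python3 - <<'E'
from h import *
s=robot.camera("scene")
cv2.imwrite("pics/s8.png",cv2.resize(s[110:290,170:410],None,fx=3,fy=3,interpolation=2))
c=robot.read_state();print(c["time_s"],c["tool_pos"],c["contact_force"],c["gripper_width"])
E
```

```text
22.8 [ 0.57357667 -0.02202197  0.30399922] [-0.38828419  0.30366032 -0.00281517] 0.08543679281588434
```

View pics/s8.png

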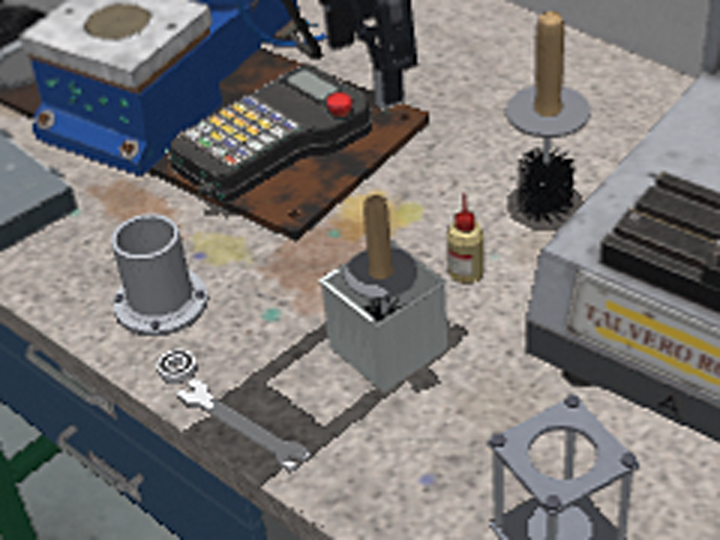

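The brush stands free and upright in the tin at about (297,190). The housing, tin and bystanders look unmoved and the gripper is clear, so I'm handing in.

```bash
python3 -c "
from rig import robot
print(robot.sign_off())"
```

```text
the job is handed in; nothing more can be done
None
```

The job is handed in at about 23 s of the 69 s allowed; `sign_off` reports no verdict. I gripped the brush in its stand, lifted it out and made three strokes in the housing. Each stroke went down to about 1–2 mm above the inner floor by calculation. The first two came back up to the mouth, and after the third I lifted the brush clear. I then lowered it bristles first to the floor of the square tin and released it.

**Last checks:**
- **Brush:** the final picture shows it standing upright by itself in the tin.
- **Surroundings:** the housing, tin, spanner, bearing and oil bottle look unmoved by eye. The test rotor was outside that picture, but the arm did not go near it.
- **Forces:** contact force stayed within about 2 N in every reading while the brush was held, apart from 4.6 N when it was gripped. The gripper is open and about 10 cm above the handle.

**Checks that failed or disagreed:**
- I first misread the tin's corners by 8 pixel rows. The two cameras disagreed, so I corrected this before moving.
- The guard disc appeared about 1.5 pixels (up to 5 mm) lower than computed in the pictures, while the bristle end matched. I felt no contact at the housing floor, so the stroke depth rests on calculation and the picture, not on touch.

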